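# Fetch the covered bike key from behind a bypass door and park it in the tray pocket

### The arm

A 7-joint arm with a two-finger parallel gripper is mounted at the origin on the work surface. World frame = base frame: x ahead of the robot, y to its left, z up, the work surface at z = 0. Lengths are in m, angles in rad, forces in N, time in s.
With the tool pointing down it reaches from about 0.4 to 0.85 m from the base axis. Payload 10.4 kg.
Tool frame: the origin (TCP) lies between the finger pads; the fingertips stand 11 mm ahead of it and the grasp point (between the pads) lies 8 mm behind it; z points along the fingers, y is the line along which they close (so a half turn about z gives the same grasp; the last joint's range is limited). The gripper opens to 85 mm and grips with 20 to 120 N. Pads are 22 mm wide; open, the fingers measure 114 mm over their backs; the gripper's body (76 mm by 85 mm) begins 54 mm behind the grasp point. The pads swing forward as they close: fully open they stand 13 mm farther back than shut.
Start: joints at [1.098, 0.332, -0.065, 1.46, 0.022, 1.35, -0.088], TCP at [0.272, -0.563, 0.242] pointing down, gripper open.
Joint ranges: [-2.6, 2.6], [-0.5, 2.12], [-1.47, 1.34], [0.16, 2.42], [-1.27, 4.41], [0.06, 2.06], [-2.6, 2.6]. Speed limits (rad/s): [2.22, 2.22, 2.79, 2.79, 3.14, 3.14, 3.14].

### API

Orientations are given as [roll, pitch, yaw] about the fixed x, y, z axes, in that order (R = Rz(yaw) Ry(pitch) Rx(roll)).
In Python, from bench import arm, cams, spotter gives the robot as it stands.
- The arm moves only by the tool apply_moves, never from a script. Its argument "motion" is a list of rows, each a list of 7 numbers: the turn, a rotation vector about the world's x, y, z in degrees, then the shift along the world's x, y, z in m, then the gripper's target within -1 to 1 (shut at 1, half-way at 0, fully open at -1). A call has 1 to 20 rows; each row is the pose to reach, as a shift and turn from the pose commanded when the call began; what a row does not reach only later rows make up. A row lasts 1/12 s, in which the tool goes at most 41.7 mm and 7.16 degrees, less where a joint would pass 70% of its speed; a pose out of reach is approached as far as the arm can. A call with a gripper value outside its range is refused whole. The fingers move at their own pace and stop on an object; "force" is the grip in N (left out, the last holds). Time passes only in rows, so rows that repeat a pose let the fingers close. It gives the time, the measured TCP pose, the force, the opening and the grip force at its end, in the units of the state.
- arm.get_state(): the state, without advancing time (a new reading comes with each control period).
- cams.get_image(name): name is "side" or "top" or "wrist"; returns a dict with "pixels" (420x560x3 uint8, red, green, blue), "camera_matrix" (3x3 intrinsics, pixels), "distortion" ([k1, k2, p1, p2, k3] as OpenCV has them; the pictures are not rectified), "T" (4x4, takes a point from camera to world coordinates). Camera axes: x right, y down, z forward; pixel columns grow to the right and rows downward; lengths in m; the calibration is good to about 2 mm. A picture is of the moment at which its call begins. There is no depth.
- arm.job_done(): hands the job in; it is judged then, once.
Trained networks look in a picture, given as the dict that the camera call returned (one of the last four; its "shot" number tells which), for a name from the list of things; names that differ only in an ending like _2 or _b are one class to them, and where a whole thing is asked for, a point or a joint stands for the part that bears it (a point fixed in the world has none). Each returns a list of dicts, best first, with "score" (0 to 1); they miss things now and then, are a little off and sometimes report something else, mostly with a low value. They report only what shows in the picture. A call takes as long as a camera call.
- spotter.masks_of(label, picture): "mask" (420x560 bool, what is visible of it) and "uv" ([column, row] in pixels, amid what is visible of it).
- spotter.landmark_of(label, picture): "uv" ([column, row] in pixels: a listed point, or the origin of a listed thing).
The state is a dict: "t": time; "qpos": joint angles; "dq": joint speeds; "effort": joint torques, N m; "position": TCP position; "tcp_rot": TCP orientation; "force": force on the tool from outside, world axes, zero at the start; "ft_torque": the same for the moment, N m; "grip_width": finger opening in m; "grip_force": force on a finger pad.
Only numpy, scipy, OpenCV 4.12 (cv2) and the standard library are available. Lean on these libraries where they do the work, as an engineer would, in place of code of your own. Each camera call takes 0.05 s, during which the arm holds its last target. There are 200 camera calls.

### The job

Slide the inner (lower) panel of the key case all the way in behind the outer one, leaving the outer one shut, and lift the key cover out of its bay. Set it down flat and let go of it on the open half of the bamboo tray, then take it again crosswise, by its long sides as the pocket's finger notches need, and lower it fully into the tray's fitted pocket. Do not drop the cover or disturb the jar or the shoehorn, and leave the inner panel open.

Things in the scene. Friction and masses are not known exactly. Their poses are not given: they have to be found in the camera images.
- case: low wooden key case fixed on the bench, 170 (x) x 310 (y) x 58 mm high, walls 6 to 8 mm; origin at the centre of its underside. Its top is closed by two grey panels that bypass each other along the case's y: the inner (lower) one covers the -y half, the outer (upper) one the +y half. The panels have aluminium-trimmed ends and are 148 (x) x 160 (y) x 5 mm; inner panel's top face 49 mm, outer panel's 56 mm above the bench; the long side walls stand 58 mm high.
- inner_door (a joint): travel of the inner panel in m: 0 shut, 0.110 fully behind (under) the outer panel; grows along the case's +y; may start a little open; about 1.5 N of sliding friction, stays where left
- inner_pull (a point): centre of the top face of the inner panel's steel pull, an upright tab 12 (case x) x 24 (case y) x 26 mm high standing on the panel near its -y end; the point is 75 mm above the bench and moves with the panel. Pinch it across case x, or push it towards +y
- outer_door (a joint): travel of the outer panel in m: 0 shut; grows along the case's -y. It starts shut and must stay shut
- bay (a point): middle of the floor of the bay under the inner panel, 8 mm above the bench. The bay is a lane 154 mm long (case x) and 46 mm wide (case y) with 34 mm high partitions; with the inner panel fully open the top is open from 55 mm to the -y side of this point to 55 mm to the +y side
- key_cover: hard green silicone bike-key cover, a rounded block 56 (its x) x 36 (its y) x 30 mm high, about 70 g, a key shape in steel inlaid on top; origin at the centre of its underside. Starts lying flat in the bay, long side along the lane (hidden until the panel is slid), within 15 mm of the bay's middle; the partitions leave no finger room at its long sides, only at its ends
- tray: bamboo tray fixed on the bench, 180 (x) x 280 (y) mm, floor 8 mm thick, rim 6 mm wide and 16 mm high above the bench; origin at the centre of its underside. The +y half is open and flat, the -y half has the fitted pocket
- open_half (a point): middle of the tray's open half, on the tray floor (8 mm above the bench); flat and clear for 65 mm either way in y and for 80 mm in x
- pocket (a point): middle of the floor of the tray's pocket, 8 mm above the bench; axes those of the tray. The pocket is 64 mm long (x) by 44 mm wide (y), its two end walls (8 mm thick, 60 mm wide) and their four 11 mm corner returns stand 40 mm above this floor; the middle 42 mm of both long sides is open down to the tray floor as finger notches, clear for 60 mm from the middle towards either y side
- jar: small glass jar with a steel twist cap, 56 mm across, 75 mm high, standing beyond the work; origin under its middle. Leave alone
- shoehorn: black plastic shoehorn lying flat, about 235 mm long (its y), 46 mm wide, 12 mm high; origin at its underside near the middle. Leave alone

How it is judged:
On the way, in this order (a step that is already met when the one before it is completed fails the run):
1. the inner panel is slid behind the outer one (travel over 95 mm) (value of joint inner_door above 0.095 m and value of joint outer_door below 0.02 m), for 0.2 s.
2. the key cover has been lifted clear of the bay (over 50 mm above the bench) (height (world z) of key_cover above 0.05 m), for 0.1 s.
3. the key cover lies flat and released on the tray's open half (contact force between key_cover and the fingers below 0.05 N and linear speed of key_cover below 0.03 m/s and angle between key_cover's own z axis and vertical below 0.1 rad and height (world z) of key_cover below 0.013 m and x of key_cover in the frame of open_half between -0.084 and 0.084 m and y of key_cover in the frame of open_half between -0.08 and 0.069 m), for 0.2 s.
At the end, for the whole second after the job is handed in: The key cover lies flat, released and at rest on the floor of the tray's pocket (within 9 mm of its middle and 4 mm of its floor, long side along the pocket's); the inner panel is still slid back by more than 90 mm and the outer panel is still shut (moved less than 20 mm) (contact force between key_cover and the fingers below 0.05 N and linear speed of key_cover below 0.03 m/s and angle between key_cover's own z axis and vertical below 0.1 rad and horizontal distance between key_cover and pocket below 0.009 m and z of key_cover in the frame of pocket below 0.004 m and angle between the x axis of key_cover and the x axis of pocket, either way round below 0.25 rad and value of joint inner_door above 0.09 m and value of joint outer_door below 0.02 m); the robot touches nothing.
It fails at once if the jar is moved over 30 mm or tipped (distance of jar from where it was at the start of the episode above 0.03 m or angle between jar's own z axis and vertical above 0.5 rad).
It fails at once if the shoehorn is moved over 30 mm (distance of shoehorn from where it was at the start of the episode above 0.03 m).
It fails at once if the outer panel is slid over 20 mm (value of joint outer_door above 0.02 m).
It fails at once if the key cover is dropped (faster than 0.4 m/s with no finger on it) (contact force between key_cover and the fingers below 0.05 N and linear speed of key_cover above 0.4 m/s).
It also fails if it takes over 59 s, if anything falls off the work surface, if the arm or the gripper's body presses on something with over 40 N, if the wrist force passes 120 N, or if a joint passes its speed limit or range.

## Working session

There is one attempt and no reset: what is moved stays moved. The work goes in short steps, Python scripts to look and compute and a tool call to move; the robot and the scene stay as the last step left them, time stands still between calls to the robot, and variables do not carry over. Pictures are saved under pics/ and viewed, at most 10 in all, crops included, and the job is handed in when it is done.

Besides the shell and the picture viewer there is one more tool, called after "Request:" as a command line: name --pt "numbers of a row" for each row, then --argument value for the rest. apply_moves: Moves the arm, as the interface text tells. Its arguments: {"type":"object","properties":{"motion":{"type":"array"},"force":{"type":"number"}},"required":["motion"]}

```bash
mkdir -p pics; cat > h.py <<'E'
import numpy as np, cv2
from bench import arm, cams, spotter
def ray(p,uv):
    q=cv2.undistortPoints(np.array([[uv]],float),np.array(p["camera_matrix"]),np.array(p["distortion"]))[0,0]
    T=np.array(p["T"]); return T[:3,3],T[:3,:3]@np.array([q[0],q[1],1])
def onz(p,uv,z):
    o,d=ray(p,uv); return o+d*(z-o[2])/d[2]
def tri(obs):
    A=np.zeros((3,3));b=np.zeros(3)
    for p,uv in obs:
        o,d=ray(p,uv);d=d/np.linalg.norm(d);M=np.eye(3)-np.outer(d,d);A+=M;b+=M@o
    return np.linalg.solve(A,b)
def save(p,n): cv2.imwrite(f"pics/{n}.png",np.array(p["pixels"])[:,:,::-1])
E
python3 - <<'E'
from h import *
np.set_printoptions(precision=4,suppress=True)
Z=dict(case=0,inner_pull=.075,bay=.008,tray=0,open_half=.008,pocket=.008,jar=0,shoehorn=0)
P={n:cams.get_image(n) for n in("top","side")}
for n in P: save(P[n],n+"0")
for l,z in Z.items():
    for n in P:
        r=spotter.landmark_of(l,P[n])
        for x in r[:2]: print(l,n,round(x["score"],2),np.array(x["uv"]),onz(P[n],x["uv"],z))
for l in("case","tray"):
    r=spotter.masks_of(l,P["top"])
    for x in r[:1]:
        c=max(cv2.findContours(x["mask"].astype(np.uint8),0,2)[0],key=cv2.contourArea)
        b=cv2.boxPoints(cv2.minAreaRect(c)); print(l,x["score"]); print(np.array([onz(P["top"],q,.058 if l=="case" else .016) for q in b]))
s=arm.get_state();print(s)
E
```

```text
case top 0.7 [150.1 255.1] [0.5066 0.2201 0.    ]
case top 0.66 [396.9 275.3] [ 0.4783 -0.3028  0.    ]
case side 0.82 [177.6 343.6] [0.5148 0.2131 0.    ]
inner_pull top 0.87 [196.8 265.5] [0.486  0.1028 0.075 ]
inner_pull side 0.71 [249.7 279.2] [0.4857 0.0953 0.075 ]
bay top 0.97 [191.9 260.8] [0.4972 0.1279 0.008 ]
tray top 0.63 [394.3 275. ] [ 0.4788 -0.2973  0.    ]
tray top 0.41 [212.3 141.3] [0.7642 0.1025 0.    ]
open_half top 0.57 [366.3 279.4] [ 0.4685 -0.236   0.008 ]
open_half side 0.82 [378.2 243.4] [ 0.4717 -0.2337  0.008 ]
pocket top 0.96 [428.4 275. ] [ 0.4799 -0.3672  0.008 ]
pocket side 0.78 [411.9 221.5] [ 0.4754 -0.3645  0.008 ]
jar top 0.76 [211.8 139.1] [0.7694 0.104  0.    ]
jar top 0.26 [366.4 278.3] [ 0.4708 -0.2381  0.    ]
jar side 0.83 [157.  249.6] [0.762  0.0997 0.    ]
shoehorn top 0.87 [332.3 153.8] [ 0.7416 -0.167   0.    ]
shoehorn side 0.72 [380. 242.] [ 0.4794 -0.2523  0.    ]
shoehorn side 0.69 [411.8 218.7] [ 0.4897 -0.3892  0.    ]
case 0.64
[[0.4474 0.3833 0.058 ]
 [0.6236 0.3678 0.058 ]
 [0.5655 0.0441 0.058 ]
 [0.3978 0.071  0.058 ]]
tray 0.78
[[ 0.5483 -0.1492  0.016 ]
 [ 0.5848 -0.439   0.016 ]
 [ 0.3984 -0.448   0.016 ]
 [ 0.3672 -0.1689  0.016 ]]
{'t': 1.0, 'qpos': array([ 1.0984,  0.3322, -0.0647,  1.4601,  0.0216,  1.3499, -0.0885]), 'dq': array([-0.0002,  0.0001,  0.0017,  0.0018, -0.0008, -0.0001, -0.0001]), 'effort': array([ -0.0006, -62.5248,   0.0484, -39.1844,   0.0163,   0.0016,
         0.    ]), 'position': array([ 0.2717, -0.5628,  0.2423]), 'tcp_rot': array([ 3.1415, -0.    ,  0.4497]), 'force': array([-0.3077,  0.1682, -0.1046]), 'ft_torque': array([ 0.0006, -0.0425, -0.0362]), 'grip_force': 0.0, 'grip_width': 0.08525928948627097}
```

View pics/top0.png

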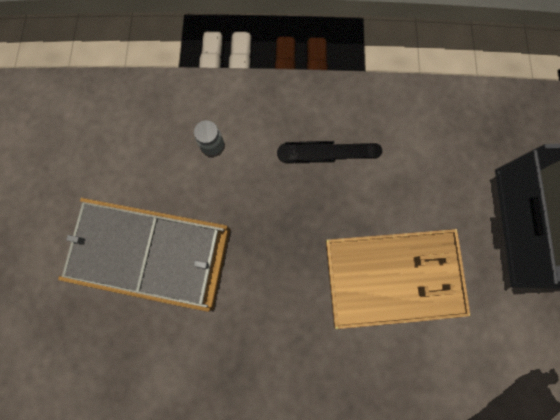

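View pics/side0.png

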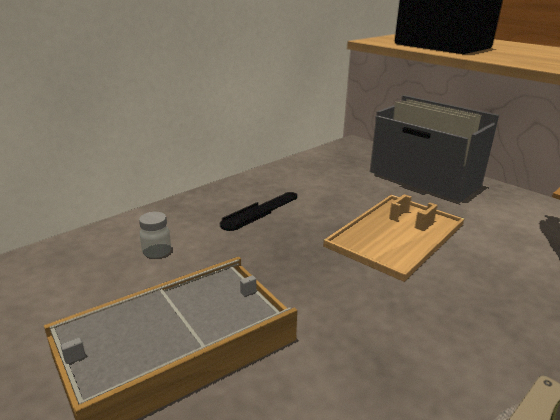

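The top view shows the case at left, with rim corners near (83,200), (227,228), (210,309) and (60,280) and the inner pull at about (201,265). The tray is at right, with corners (327,240), (459,230), (469,317) and (335,328) and the pocket end walls at (431,260) and (435,290). The side view agrees with this layout.

```bash
python3 - <<'E'
from h import *
np.set_printoptions(precision=4,suppress=True)
from scipy.optimize import least_squares
p=cams.get_image("top")
def ang(a,b,z): 
    A,B=onz(p,a,z),onz(p,b,z);d=B-A;return A,B,np.linalg.norm(d),np.degrees(np.arctan2(-d[0],d[1]))
print("case");[print(*ang(*e,.058)) for e in [((227,228),(83,200)),((210,309),(60,280))]]
print("strip",*ang((139,291),(155,217),.056))
print("tray");[print(*ang(*e,.016)) for e in [((459,230),(327,240)),((469,317),(335,328)),((469,317),(459,230)),((335,328),(327,240))]]
print("pocket walls",*ang((435,290),(431,260),.048))
im=np.array(p["pixels"])[:,:,::-1]
a=cv2.resize(im[190:320,50:240],None,fx=4,fy=4,interpolation=2)
b=cv2.resize(im[220:335,320:475],None,fx=4,fy=4,interpolation=2)
cv2.imwrite("pics/a.png",a);cv2.imwrite("pics/b.png",b)
s=cams.get_image("side")
for l in("inner_pull","pocket","open_half"):
    print(l,tri([(p,spotter.landmark_of(l,p)[0]["uv"]),(s,spotter.landmark_of(l,s)[0]["uv"])]))
E
```

```text
case
[0.5619 0.0509 0.058 ] [0.6109 0.3513 0.058 ] 0.3043038768105981 -9.26095416640058
[0.4047 0.0758 0.058 ] [0.4481 0.3789 0.058 ] 0.3062104404222961 -8.154291107989234
strip [0.4335 0.2174 0.056 ] [0.5803 0.1981 0.056 ] 0.14805223570299603 -97.491763419212
tray
[ 0.5751 -0.4349  0.016 ] [ 0.5476 -0.1531  0.016 ] 0.2831724121200068 5.576774877428246
[ 0.396  -0.4458  0.016 ] [ 0.3709 -0.1699  0.016 ] 0.2770835085550948 5.192630220014407
[ 0.396  -0.4458  0.016 ] [ 0.5751 -0.4349  0.016 ] 0.17946711518531216 -86.50439249989549
[ 0.3709 -0.1699  0.016 ] [ 0.5476 -0.1531  0.016 ] 0.17749152099211324 -84.55953421819557
pocket walls [ 0.4502 -0.3635  0.048 ] [ 0.509 -0.358  0.048] 0.05903564857225227 -84.65400726644836
inner_pull [0.4808 0.0973 0.0769]Traceback (most recent call last):
  File "<stdin>", line 17, in <module>
IndexError: list index out of range
```

View pics/a.png

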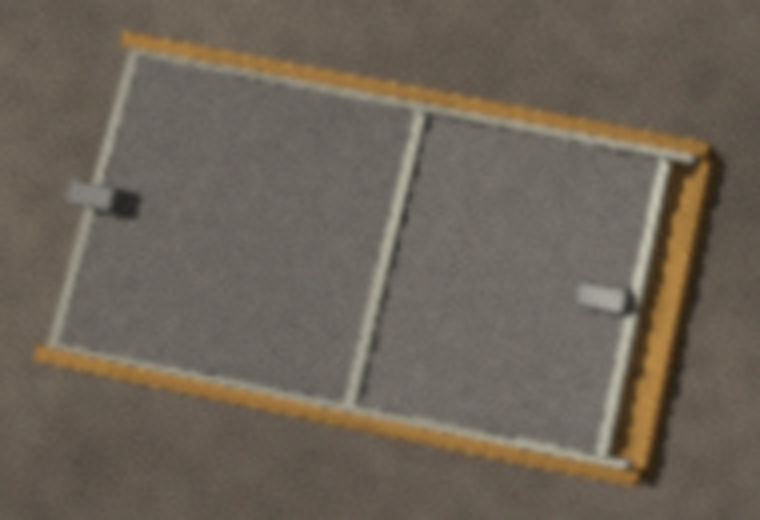

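View pics/b.png

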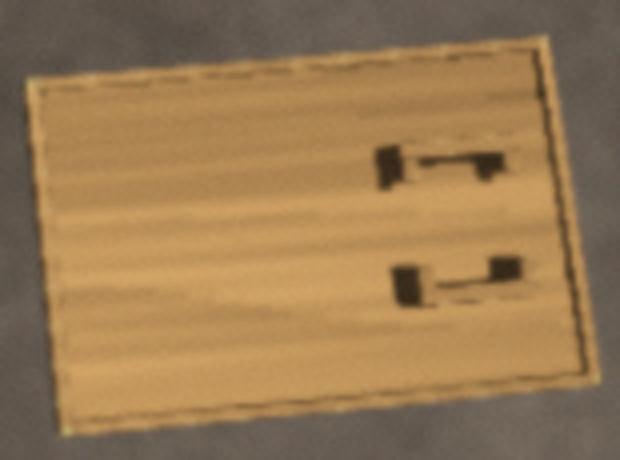

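The crops show the rim corners more exactly. The case crop also has the pull top at about (597,292), which is full-image (199,263).

```bash
cat >> h.py <<'E'
from scipy.optimize import least_squares
def fit(obs,x0):  # obs: (pic,uv,local xyz)
    def f(v):
        c,s=np.cos(v[2]),np.sin(v[2]);r=[]
        for p,uv,l in obs:
            w=np.array([v[0]+c*l[0]-s*l[1],v[1]+s*l[0]+c*l[1],l[2]])
            r+=list((onz(p,uv,l[2])-w)[:2])
        return np.array(r)
    s=least_squares(f,x0,loss="soft_l1",f_scale=.003);return s.x,np.abs(f(s.x)).reshape(-1,2)
E
python3 - <<'E'
from h import *
np.set_printoptions(precision=4,suppress=True)
p=cams.get_image("top")
C=[((123,37),(.085,.155)),((706,149),(.085,-.155)),((640,480),(-.085,-.155)),((37,353),(-.085,.155))]
x,r=fit([(p,(50+u[0]/4-.375,190+u[1]/4-.375),(*l,.058)) for u,l in C],[.5,.21,-.15]);print("case",x,np.degrees(x[2]),r)
C=[((28,80),(.09,.14)),((547,39),(.09,-.14)),((599,382),(-.09,-.14)),((66,432),(-.09,.14))]
y,r=fit([(p,(320+u[0]/4-.375,220+u[1]/4-.375),(*l,.016)) for u,l in C],[.47,-.3,.1]);print("tray",y,np.degrees(y[2]),r)
uy=np.array([-np.sin(x[2]),np.cos(x[2])]);ux=np.array([uy[1],-uy[0]])
pull=onz(p,(50+597/4-.4,190+292/4-.4),.075)[:2];d=pull-x[:2];print("pull",pull,d@ux,d@uy)
e=onz(p,(50+633/4,190+308/4),.049)[:2]-x[:2];print("panel end local",e@ux,e@uy,"bay(-.092)",x[:2]-.092*uy)
s=onz(p,(50+385/4,190+255/4),.056)[:2]-x[:2];print("outer end local",s@ux,s@uy)
E
```

```text
case [ 0.5082  0.217  -0.154 ] -8.822484610135538 [[0.0029 0.    ]
 [0.0044 0.002 ]
 [0.003  0.0004]
 [0.0041 0.0014]]
tray [ 0.474  -0.3001  0.1026] 5.878097813700698 [[0.0009 0.0007]
 [0.0016 0.0009]
 [0.0009 0.0017]
 [0.0015 0.0021]]
pull [0.4916 0.0992] 0.001647445513294099 -0.11895037291144897
panel end local -0.0032810491051237112 -0.133734102491655 bay(-.092) [0.4941 0.1261]
outer end local -0.0008299815968648242 -0.007974123459563654
```

Request:
apply_moves --pt "0 0 55.4 0.218 0.662 -0.08 -1" --pt "0 0 55.4 0.218 0.662 -0.08 -1" --pt "0 0 55.4 0.218 0.662 -0.08 -1" --pt "0 0 55.4 0.218 0.662 -0.08 -1" --pt "0 0 55.4 0.218 0.662 -0.08 -1" --pt "0 0 55.4 0.218 0.662 -0.08 -1" --pt "0 0 55.4 0.218 0.662 -0.08 -1" --pt "0 0 55.4 0.218 0.662 -0.08 -1" --pt "0 0 55.4 0.218 0.662 -0.08 -1" --pt "0 0 55.4 0.218 0.662 -0.08 -1" --pt "0 0 55.4 0.218 0.662 -0.08 -1" --pt "0 0 55.4 0.218 0.662 -0.08 -1" --pt "0 0 55.4 0.218 0.662 -0.08 -1" --pt "0 0 55.4 0.218 0.662 -0.08 -1" --pt "0 0 55.4 0.218 0.662 -0.08 -1" --pt "0 0 55.4 0.218 0.662 -0.08 -1" --pt "0 0 55.4 0.218 0.662 -0.08 -1" --pt "0 0 55.4 0.218 0.662 -0.08 -1" --pt "0 0 55.4 0.218 0.662 -0.08 -1" --pt "0 0 55.4 0.218 0.662 -0.08 -1"

```text
t: 3.02
position: [0.4897, 0.0987, 0.1622]
tcp_rot: [-3.141, 0.0, 1.417]
force: [-0.3, -0.8, 0.2]
grip_width: 0.0853
grip_force: 0.0
```

```bash
python3 - <<'E'
from h import *
np.set_printoptions(precision=4,suppress=True)
w=cams.get_image("wrist");save(w,"w1")
for l,z in(("inner_pull",.075),("bay",.008)):
    for x in spotter.landmark_of(l,w)[:2]: print(l,x["score"],x["uv"],onz(w,x["uv"],z))
print(arm.get_state()["qpos"])
E
```

```text
inner_pull 0.82 [270.2, 222.3] [0.4842 0.0962 0.075 ]
[ 0.4138  0.1939 -0.7648  1.8561  0.1476  1.1488 -0.5587]
```

View pics/w1.png

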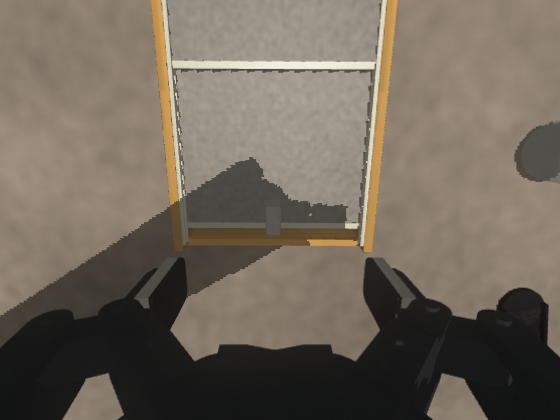

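The wrist view shows the pull at about (273,215), midway between the fingers (175 and 375), and the panel edge lies square to them. Next I go down and pinch it.

Request:
apply_moves --pt "0 0 0 -0.002 -0.001 -0.03 -1" --pt "0 0 0 -0.002 -0.001 -0.06 -1" --pt "0 0 0 -0.002 -0.001 -0.09 -1" --pt "0 0 0 -0.002 -0.001 -0.09 -1" --pt "0 0 0 -0.002 -0.001 -0.09 1" --pt "0 0 0 -0.002 -0.001 -0.09 1" --pt "0 0 0 -0.002 -0.001 -0.09 1" --pt "0 0 0 -0.002 -0.001 -0.09 1" --pt "0 0 0 -0.002 -0.001 -0.09 1" --pt "0 0 0 -0.002 -0.001 -0.09 1" --pt "0 0 0 -0.002 -0.001 -0.09 1" --pt "0 0 0 -0.002 -0.001 -0.09 1" --force 20

```text
t: 4.17
position: [0.4882, 0.0981, 0.0731]
tcp_rot: [3.141, 0.0, 1.416]
force: [-1.5, -1.5, 6.9]
grip_width: 0.0115
grip_force: 24.6
```

Request:
apply_moves --pt "0 0 0 0.0023 0.0148 0 1" --pt "0 0 0 0.0046 0.0296 0 1" --pt "0 0 0 0.0069 0.0445 0 1" --pt "0 0 0 0.0092 0.0593 0 1" --pt "0 0 0 0.0115 0.0741 0 1" --pt "0 0 0 0.0131 0.084 0 1" --pt "0 0 0 0.0138 0.089 0 1" --pt "0 0 0 0.0138 0.089 0 1"

```text
t: 4.83
position: [0.5026, 0.1885, 0.0731]
tcp_rot: [3.14, -0.002, 1.418]
force: [2.4, 0.6, 6.8]
grip_width: 0.0114
grip_force: 24.6
```

Request:
apply_moves --pt "0 0 0 0.0006 0.004 0 1" --pt "0 0 0 0.0012 0.008 0 1" --pt "0 0 0 0.0015 0.01 0 1" --pt "0 0 0 0.0015 0.01 0 1"

```text
t: 5.17
position: [0.5036, 0.1943, 0.0731]
tcp_rot: [3.141, 0.004, 1.414]
force: [-3.5, -10.1, 15.9]
grip_width: 0.0116
grip_force: 25.8
```

Request:
apply_moves --pt "0 0 0 -0.0005 -0.003 0 1" --pt "0 0 0 -0.0005 -0.003 0 -1" --pt "0 0 0 -0.0005 -0.003 0 -1" --pt "0 0 0 -0.0005 -0.003 0 -1" --pt "0 0 0 -0.0005 -0.003 0 -1" --pt "0 0 0 -0.0005 -0.003 0.03 -1" --pt "0 0 0 -0.003 -0.02 0.06 -1" --pt "0 0 0 -0.009 -0.05 0.09 -1" --pt "0 0 0 -0.015 -0.09 0.1 -1" --pt "0 0 0 -0.015 -0.09 0.1 -1" --pt "0 0 0 -0.015 -0.09 0.1 -1" --pt "0 0 0 -0.015 -0.09 0.1 -1"

```text
t: 6.17
position: [0.4879, 0.1071, 0.1722]
tcp_rot: [-3.142, 0.0, 1.416]
force: [-0.4, -0.1, 0.2]
grip_width: 0.0854
grip_force: 0.0
```

```bash
python3 - <<'E'
from h import *
np.set_printoptions(precision=4,suppress=True)
w=cams.get_image("wrist");save(w,"w2");t=cams.get_image("top")
for n,p in(("w",w),("t",t)):
  for l,z in(("inner_pull",.075),("bay",.008),("key_cover",.008)):
    for x in spotter.landmark_of(l,p)[:2]: print(n,l,x["score"],x["uv"],onz(p,x["uv"],z))
  for x in spotter.masks_of("key_cover",p)[:1]:
    c=max(cv2.findContours(x["mask"].astype(np.uint8),0,2)[0],key=cv2.contourArea)
    r=cv2.minAreaRect(c);print("mask",x["score"],r,onz(p,r[0],.036))
    print(np.array([onz(p,q,.036) for q in cv2.boxPoints(r)]))
print(arm.get_state()["position"])
E
```

```text
w inner_pull 0.87 [275.0, 101.4] [0.4998 0.1919 0.075 ]
w key_cover 0.85 [264.4, 175.9] [0.4793 0.1293 0.008 ]
t bay 0.79 [190.6, 263.2] [0.4921 0.1303 0.008 ]
t bay 0.37 [210.7, 138.7] [0.7673 0.105  0.008 ]
t key_cover 0.9 [191.7, 269.0] [0.4802 0.1272 0.008 ]
mask 0.78 ((190.8114471435547, 267.2354736328125), (16.589570999145508, 28.977602005004883), 17.650123596191406) [0.4832 0.1229 0.036 ]
[[0.46   0.1463 0.036 ]
 [0.5157 0.1323 0.036 ]
 [0.5065 0.0994 0.036 ]
 [0.4512 0.1138 0.036 ]]
[0.488  0.1074 0.1722]
```

View pics/w2.png

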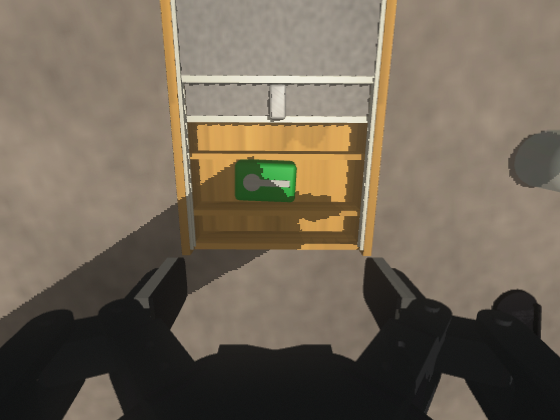

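The panel is fully back. The green cover lies flat in the lane with its top at about (266,180), along the lane and about 13 mm off centre in -x. Both cameras agree on (0.480, 0.128).

Request:
apply_moves --pt "0 0 0 -0.008 0.0206 -0.03 -0.65" --pt "0 0 0 -0.008 0.0206 -0.06 -0.65" --pt "0 0 0 -0.008 0.0206 -0.09 -0.65" --pt "0 0 0 -0.008 0.0206 -0.12 -0.65" --pt "0 0 0 -0.008 0.0206 -0.135 -0.65" --pt "0 0 0 -0.008 0.0206 -0.145 -0.65" --pt "0 0 0 -0.008 0.0206 -0.151 -0.65" --pt "0 0 0 -0.008 0.0206 -0.151 -0.65" --pt "0 0 0 -0.008 0.0206 -0.151 -0.65"

```text
t: 7.42
position: [0.4806, 0.128, 0.0221]
tcp_rot: [3.141, -0.0, 1.417]
force: [0.0, 0.4, -0.6]
grip_width: 0.0703
grip_force: 0.0
```

Request:
apply_moves --pt "0 0 0 0 0 -0.001 1" --pt "0 0 0 0 0 -0.001 1" --pt "0 0 0 0 0 -0.001 1" --pt "0 0 0 0 0 -0.001 1" --pt "0 0 0 0 0 -0.001 1" --pt "0 0 0 0 0 -0.001 1" --pt "0 0 0 0 0 0.004 1" --pt "0 0 0 0 0 0.012 1" --pt "0 0 0 0 0 0.03 1" --pt "0 0 0 0 0 0.06 1" --pt "0 0 0 0 0 0.09 1" --pt "0 0 0 0 0 0.12 1" --pt "0 0 0 0 0 0.12 1" --force 35

```text
t: 8.5
position: [0.4827, 0.129, 0.1475]
tcp_rot: [3.133, -0.002, 1.417]
force: [0.4, 0.4, -0.3]
grip_width: 0.0554
grip_force: 37.5
```

Request:
apply_moves --pt "0 0 14.4 -0.0005 -0.01 0 1" --pt "0 0 14.4 -0.0015 -0.035 0 1" --pt "0 0 14.4 -0.003 -0.07 0 1" --pt "0 0 14.4 -0.004 -0.105 0 1" --pt "0 0 14.4 -0.0055 -0.14 0 1" --pt "0 0 14.4 -0.007 -0.175 0 1" --pt "0 0 14.4 -0.0085 -0.21 0 1" --pt "0 0 14.4 -0.01 -0.245 0 1" --pt "0 0 14.4 -0.011 -0.28 0 1" --pt "0 0 14.4 -0.012 -0.315 -0.02 1" --pt "0 0 14.4 -0.013 -0.345 -0.04 1" --pt "0 0 14.4 -0.0135 -0.365 -0.06 1" --pt "0 0 14.4 -0.0135 -0.365 -0.08 1" --pt "0 0 14.4 -0.0135 -0.365 -0.09 1" --pt "0 0 14.4 -0.0135 -0.365 -0.09 1" --pt "0 0 14.4 -0.0135 -0.365 -0.09 1"

```text
t: 9.83
position: [0.4668, -0.2362, 0.0518]
tcp_rot: [3.142, -0.001, 1.67]
force: [0.8, -0.5, -0.6]
grip_width: 0.0557
grip_force: 37.4
```

Request:
apply_moves --pt "0 0 0 0 0 -0.012 1" --pt "0 0 0 0 0 -0.022 1" --pt "0 0 0 0 0 -0.027 1" --pt "0 0 0 0 0 -0.0295 1" --pt "0 0 0 0 0 -0.0305 1" --pt "0 0 0 0 0 -0.0305 1" --pt "0 0 0 0 0 -0.0305 1"

```text
t: 10.42
position: [0.4661, -0.2368, 0.0216]
tcp_rot: [-3.14, -0.0, 1.668]
force: [-8.1, 4.3, 14.6]
grip_width: 0.0555
grip_force: 38.9
```

Request:
apply_moves --pt "0 0 0 0 0 0.0005 -0.65" --pt "0 0 0 0 0 0.0005 -0.65" --pt "0 0 0 0 0 0.0005 -0.65" --pt "0 0 0 0 0 0.0005 -0.65" --pt "0 0 0 0 0 0.0005 -0.65" --pt "0 0 0 0 0 0.03 -0.65" --pt "0 0 0 0 0 0.06 -0.65" --pt "0 0 0 0 0 0.1 -1" --pt "0 0 -90 -0.02 0 0.14 -1" --pt "0 0 -90 -0.03 0 0.15 -1" --pt "0 0 -90 -0.03 0 0.15 -1" --pt "0 0 -90 -0.03 0 0.15 -1" --pt "0 0 -90 -0.03 0 0.15 -1" --pt "0 0 -90 -0.03 0 0.15 -1" --pt "0 0 -90 -0.03 0 0.15 -1" --pt "0 0 -90 -0.03 0 0.15 -1" --pt "0 0 -90 -0.03 0 0.15 -1" --pt "0 0 -90 -0.03 0 0.15 -1" --pt "0 0 -90 -0.03 0 0.15 -1" --pt "0 0 -90 -0.03 0 0.15 -1"

```text
t: 12.08
position: [0.4365, -0.2372, 0.1707]
tcp_rot: [-3.142, 0.0, 0.162]
force: [-0.4, -0.8, -0.1]
grip_width: 0.0857
grip_force: 0.0
```

Request:
apply_moves --pt "0 0 0 0 0 0 -1" --pt "0 0 0 0 0 0 -1" --pt "0 0 0 0 0 0 -1"

```text
t: 12.33
position: [0.4366, -0.2372, 0.1708]
tcp_rot: [3.142, -0.0, 0.172]
force: [0.3, -0.7, -0.4]
grip_width: 0.0855
grip_force: 0.0
```

```bash
python3 - <<'E'
from h import *
np.set_printoptions(precision=4,suppress=True)
P={n:cams.get_image(n) for n in("wrist","top","side")};save(P["wrist"],"w3")
for n,p in P.items():
  for l in("pocket","key_cover","open_half"):
    for x in spotter.landmark_of(l,p)[:1]: print(n,l,x["score"],x["uv"],onz(p,x["uv"],.008))
  for x in spotter.masks_of("key_cover",p)[:1]:
    c=max(cv2.findContours(x["mask"].astype(np.uint8),0,2)[0],key=cv2.contourArea)
    r=cv2.minAreaRect(c);b=np.array([onz(p,q,.036) for q in cv2.boxPoints(r)]);print("mask",x["score"],b)
s=arm.get_state();print(s["position"],s["tcp_rot"],s["qpos"],s["t"])
E
```

```text
wrist pocket 0.95 [416.1, 177.3] [ 0.4789 -0.3731  0.008 ]
wrist key_cover 0.81 [277.5, 167.4] [ 0.465  -0.2353  0.008 ]
mask 0.72 [[ 0.4353 -0.2199  0.036 ]
 [ 0.4921 -0.2155  0.036 ]
 [ 0.4955 -0.2523  0.036 ]
 [ 0.4388 -0.2589  0.036 ]]
top pocket 0.73 [429.6, 274.4] [ 0.4812 -0.3698  0.008 ]
top key_cover 0.85 [370.1, 277.5] [ 0.4726 -0.244   0.008 ]
top open_half 0.8 [365.2, 279.8] [ 0.4677 -0.2337  0.008 ]
mask 0.9 [[ 0.4947 -0.2131  0.036 ]
 [ 0.4955 -0.2537  0.036 ]
 [ 0.4403 -0.2526  0.036 ]
 [ 0.4395 -0.2126  0.036 ]]
side pocket 0.85 [409.8, 221.8] [ 0.4778 -0.3599  0.008 ]
side key_cover 0.73 [384.3, 242.6] [ 0.4651 -0.2455  0.008 ]
side open_half 0.69 [381.2, 242.2] [ 0.4702 -0.2421  0.008 ]
mask 0.87 [[ 0.4723 -0.1782  0.036 ]
 [ 0.511  -0.2551  0.036 ]
 [ 0.441  -0.2623  0.036 ]
 [ 0.4087 -0.1877  0.036 ]]
[ 0.4366 -0.2372  0.1708] [ 3.1416 -0.      0.1681] [ 0.8213  0.1355 -0.4438  1.8658  0.0635  1.154  -1.0474] 13.0833
```

View pics/w3.png

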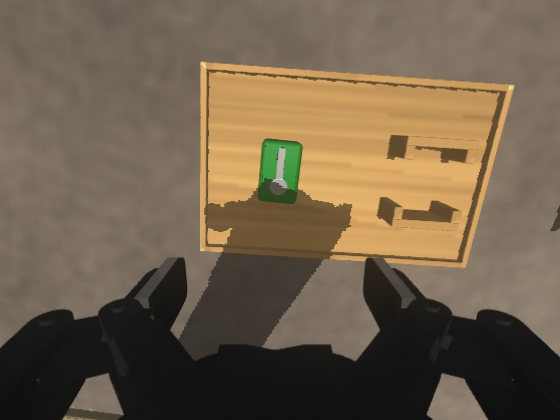

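The cover lies flat and released at about (280,170), long side along tray x. The pocket is at about (430,180). For an accurate pocket position I'll put the pocket in the same spot in the wrist view as the cover.

Request:
apply_moves --pt "0 0 -4.1 0.005 -0.035 0 -1" --pt "0 0 -4.1 0.01 -0.07 0 -1" --pt "0 0 -4.1 0.015 -0.105 0 -1" --pt "0 0 -4.1 0.015 -0.132 0 -1" --pt "0 0 -4.1 0.015 -0.132 0 -1" --pt "0 0 -4.1 0.015 -0.132 0 -1" --pt "0 0 -4.1 0.015 -0.132 0 -1" --pt "0 0 -4.1 0.015 -0.132 0 -1"

```text
t: 13.75
position: [0.452, -0.368, 0.1709]
tcp_rot: [-3.141, -0.0, 0.098]
force: [0.5, 1.0, 0.4]
grip_width: 0.0851
grip_force: 0.0
```

```bash
python3 - <<'E'
from h import *
np.set_printoptions(precision=4,suppress=True)
p=cams.get_image("wrist")
for x in spotter.landmark_of("pocket",p)[:2]: print(x["score"],x["uv"],onz(p,x["uv"],.008))
s=arm.get_state();print(s["position"],s["tcp_rot"])
im=np.array(p["pixels"])[:,:,::-1];np.save("w4.npy",im)
cv2.imwrite("pics/w4.png",cv2.resize(im[100:250,180:380],None,fx=4,fy=4,interpolation=2))
import pickle;pickle.dump({k:np.array(p[k]) for k in("camera_matrix","distortion","T")},open("w4.pkl","wb"))
E
```

```text
0.84 [278.4, 170.0] [ 0.478  -0.3695  0.008 ]
[ 0.4519 -0.3682  0.1711] [ 3.1414 -0.0003  0.0981]
```

View pics/w4.png

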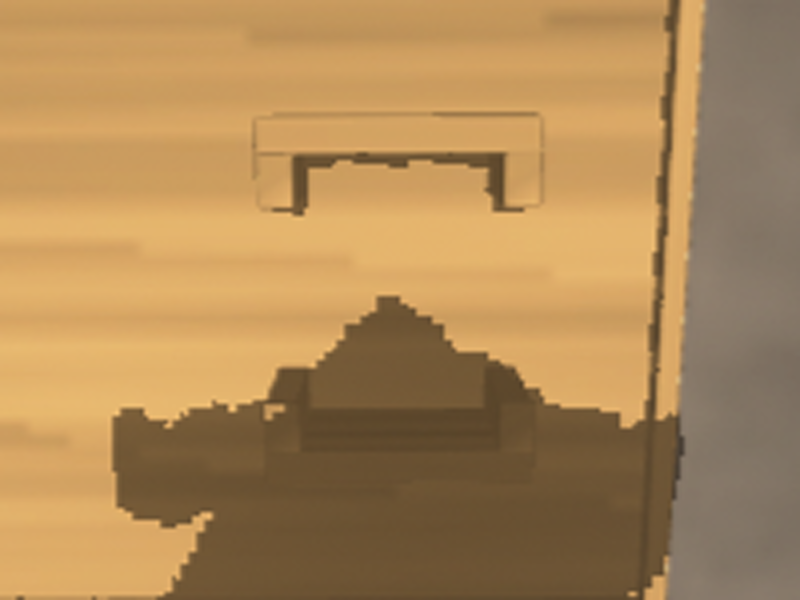

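```bash
python3 - <<'E'
from h import *
import pickle
np.set_printoptions(precision=4,suppress=True)
p=pickle.load(open("w4.pkl","rb"));print(p["T"])
f=lambda u,z:onz(p,(180+u[0]/4-.4,100+u[1]/4-.4),z)[:2]
for n,u in dict(UL=(255,114),UR=(543,114),UiL=(257,154),UiR=(543,154),ULb=(262,210),URb=(540,208),LL=(265,482),LR=(535,482),LiL=(265,452),LiR=(535,452),Lt=(268,408),Ltr=(533,408)).items(): print(n,f(u,.048),f(u,.008))
print("rim",f((700,50),.016),f((680,450),.016))
E
```

```text
[[ 0.0977 -0.9583 -0.2685  0.5183]
 [-0.9952 -0.0939 -0.027  -0.3616]
 [ 0.0007  0.2698 -0.9629  0.3028]
 [ 0.      0.      0.      1.    ]]
UL [ 0.5151 -0.3361] [ 0.5146 -0.3321]
UR [ 0.5209 -0.3953] [ 0.5213 -0.4005]
UiL [ 0.5071 -0.3371] [ 0.5054 -0.3332]
UiR [ 0.5129 -0.3963] [ 0.5121 -0.4018]
ULb [ 0.4958 -0.3389] [ 0.4922 -0.3354]
URb [ 0.5019 -0.3972] [ 0.4993 -0.4028]
LL [ 0.4359 -0.3439] [ 0.423  -0.3411]
LR [ 0.4418 -0.4042] [ 0.4298 -0.4109]
LiL [ 0.4429 -0.3434] [ 0.4311 -0.3405]
LiR [ 0.4488 -0.4032] [ 0.4378 -0.4098]
Lt [ 0.453  -0.3433] [ 0.4428 -0.3404]
Ltr [ 0.4587 -0.4015] [ 0.4494 -0.4077]
rim [ 0.5387 -0.4333] [ 0.4441 -0.4446]
```

In the 4x crop the pocket's end-wall tops run from (255,114)-(543,114) to (265,482)-(535,482). That is 60 x 80 mm as specified, centred at (0.4784, -0.3699) with yaw 5.6°. Regrasping crosswise.

Request:
apply_moves --pt "0 0 0 0.004 0.035 0 -0.5" --pt "0 0 0 0.008 0.07 0 -0.5" --pt "0 0 0 0.012 0.105 0 -0.5" --pt "0 0 0 0.0135 0.1313 0 -0.5" --pt "0 0 0 0.0135 0.1313 -0.03 -0.5" --pt "0 0 0 0.0135 0.1313 -0.06 -0.5" --pt "0 0 0 0.0135 0.1313 -0.09 -0.5" --pt "0 0 0 0.0135 0.1313 -0.115 -0.5" --pt "0 0 0 0.0135 0.1313 -0.135 -0.5" --pt "0 0 0 0.0135 0.1313 -0.149 -0.5" --pt "0 0 0 0.0135 0.1313 -0.149 -0.5" --pt "0 0 0 0.0135 0.1313 -0.149 -0.5" --pt "0 0 0 0.0135 0.1313 -0.149 1" --pt "0 0 0 0.0135 0.1313 -0.149 1" --pt "0 0 0 0.0135 0.1313 -0.149 1" --pt "0 0 0 0.0135 0.1313 -0.149 1" --pt "0 0 0 0.0135 0.1313 -0.149 1" --pt "0 0 0 0.0135 0.1313 -0.149 1" --pt "0 0 0 0.0135 0.1313 -0.149 1"

```text
t: 15.43
position: [0.466, -0.2383, 0.0233]
tcp_rot: [3.14, -0.002, 0.096]
force: [-1.6, 0.5, 7.7]
grip_width: 0.0352
grip_force: 36.2
```

Request:
apply_moves --pt "0 0 0 0 0 0.005 1" --pt "0 0 0 0 0 0.02 1" --pt "0 0 0 0 0 0.05 1" --pt "0 0 0 0 0 0.08 1" --pt "0 0 0 0.002 -0.02 0.09 1" --pt "0 0 0 0.005 -0.05 0.09 1" --pt "0 0 0 0.008 -0.08 0.09 1" --pt "0 0 0 0.011 -0.11 0.09 1" --pt "0 0 0 0.0135 -0.133 0.09 1" --pt "0 0 0 0.0135 -0.133 0.09 1" --pt "0 0 0 0.0135 -0.133 0.09 1" --pt "0 0 0 0.0135 -0.133 0.09 1"

```text
t: 16.43
position: [0.4787, -0.3702, 0.112]
tcp_rot: [-3.141, -0.0, 0.097]
force: [0.6, 0.1, -1.3]
grip_width: 0.0357
grip_force: 35.3
```

```bash
python3 - <<'E'
from h import *
np.set_printoptions(precision=4,suppress=True)
s=arm.get_state();print(s["position"],s["tcp_rot"],s["grip_width"],s["t"])
p=cams.get_image("wrist");im=np.array(p["pixels"])[:,:,::-1]
cv2.imwrite("pics/w5.png",im)
for x in spotter.masks_of("key_cover",p)[:1]:
    c=max(cv2.findContours(x["mask"].astype(np.uint8),0,2)[0],key=cv2.contourArea);r=cv2.minAreaRect(c)
    print(x["score"],np.array([onz(p,q,s["position"][2]+.015) for q in cv2.boxPoints(r)]))
E
```

```text
[ 0.4787 -0.3702  0.112 ] [-3.1411 -0.0001  0.097 ] 0.0356652216637699 16.4333
0.63 [[ 0.5115 -0.3501  0.127 ]
 [ 0.5147 -0.3838  0.127 ]
 [ 0.4538 -0.392   0.127 ]
 [ 0.4501 -0.3537  0.127 ]]
```

View pics/w5.png

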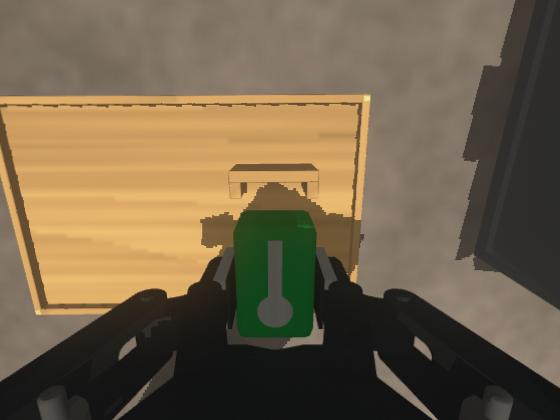

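The held cover is aligned with the pocket: the cover's top is centred on column 275 and the far end wall on column 274. Lowering now.

Request:
apply_moves --pt "0 0 0 0 0 -0.02 1" --pt "0 0 0 0 0 -0.04 1" --pt "0 0 0 0 0 -0.047 1" --pt "0 0 0 0 0 -0.054 1" --pt "0 0 0 0 0 -0.06 1" --pt "0 0 0 0 0 -0.066 1" --pt "0 0 0 0 0 -0.072 1" --pt "0 0 0 0 0 -0.072 1"

```text
t: 17.2
position: [0.4782, -0.3707, 0.039]
tcp_rot: [-3.141, 0.001, 0.097]
force: [-0.1, 0.4, -1.8]
grip_width: 0.0354
grip_force: 35.3
```

No contact with the cover's bottom about 16 mm above the floor, which is already inside the pocket. Continuing down.

Request:
apply_moves --pt "0 0 0 0 0 -0.006 1" --pt "0 0 0 0 0 -0.011 1" --pt "0 0 0 0 0 -0.014 1" --pt "0 0 0 0 0 -0.0155 1" --pt "0 0 0 0 0 -0.0165 1" --pt "0 0 0 0 0 -0.0165 1" --pt "0 0 0 0 0 -0.0165 1"

```text
t: 17.78
position: [0.4787, -0.371, 0.0235]
tcp_rot: [3.141, -0.0, 0.096]
force: [0.4, -0.7, -1.4]
grip_width: 0.0356
grip_force: 35.3
```

Request:
apply_moves --pt "0 0 0 0 0 -0.0007 1" --pt "0 0 0 0 0 -0.0014 1" --pt "0 0 0 0 0 -0.0014 1"

```text
t: 18.03
position: [0.4787, -0.3711, 0.0233]
tcp_rot: [3.141, -0.0, 0.096]
force: [-6.5, 3.7, 13.5]
grip_width: 0.0355
grip_force: 37.0
```

On the floor. Releasing and lifting away.

Request:
apply_moves --pt "0 0 0 0 0 0.001 -0.5" --pt "0 0 0 0 0 0.001 -0.5" --pt "0 0 0 0 0 0.001 -0.5" --pt "0 0 0 0 0 0.001 -0.5" --pt "0 0 0 0 0 0.001 -0.5" --pt "0 0 0 0 0 0.001 -0.5" --pt "0 0 0 0 0 0.02 -0.5" --pt "0 0 0 0 0 0.05 -0.5" --pt "0 0 0 0 0 0.09 -0.5" --pt "0 0 0 0 0 0.13 -0.5" --pt "0 0 0 -0.03 0 0.15 -0.5" --pt "0 0 0 -0.03 0 0.15 -0.5" --pt "0 0 0 -0.03 0 0.15 -0.5"

```text
t: 19.12
position: [0.448, -0.372, 0.1735]
tcp_rot: [3.139, -0.001, 0.095]
force: [0.6, 0.1, -1.5]
grip_width: 0.0638
grip_force: 0.0
```

```bash
python3 - <<'E'
from h import *
np.set_printoptions(precision=4,suppress=True)
p=cams.get_image("wrist");t=cams.get_image("top")
for x in spotter.masks_of("key_cover",p)[:1]:
    c=max(cv2.findContours(x["mask"].astype(np.uint8),0,2)[0],key=cv2.contourArea);r=cv2.minAreaRect(c)
    b=np.array([onz(p,q,.036) for q in cv2.boxPoints(r)]);print(x["score"],b,b.mean(0))
for l,q in(("key_cover",p),("inner_pull",t)):
    for x in spotter.landmark_of(l,q)[:1]: print(l,x["score"],onz(q,x["uv"],.075 if l=="inner_pull" else .008))
a=cv2.resize(np.array(p["pixels"])[100:250,180:380,::-1],(400,300));b=np.array(t["pixels"])[:300,:400,::-1]
cv2.imwrite("pics/fin.png",np.hstack([a,b]))
E
```

```text
key_cover 0.68 [ 0.4766 -0.3711  0.008 ]
inner_pull 0.84 [0.4998 0.1929 0.075 ]
```

View pics/fin.png

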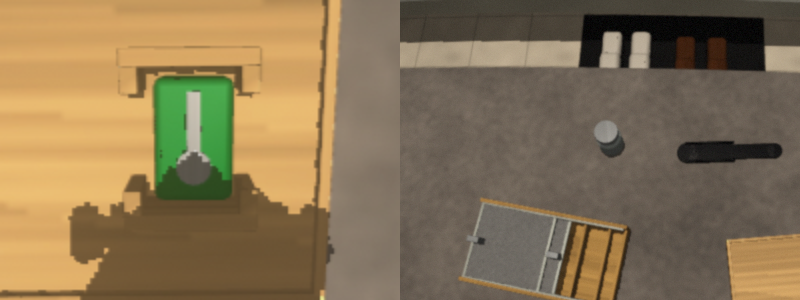

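The cover (left half, around (193,138)) sits squarely between both end walls. The case (right half) is open, with its outer panel shut. Handing in.

```bash
python3 -c "
from bench import arm
print(arm.job_done())"
```

```text
the job is handed in; nothing more can be done
None
```

I handed the job in at about 19 s of the 59 s allowed. The key cover is released in the tray's pocket, about 2 mm off its middle by the last picture. The inner panel is fully back and the outer panel is shut. The jar and shoehorn were never touched. The hand-in call returned no verdict.

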